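# Lay the tall carton in the cradle and seat it in the reader

## Robot

A 7-joint arm with a two-finger parallel gripper is mounted at the origin on the work surface. World frame = base frame: x ahead of the robot, y to its left, z up, the work surface at z = 0. Lengths are in mm, angles in rad, forces in N, time in s.
With the tool pointing down it reaches from about 400 to 875 mm from the base axis. Payload 4.4 kg.
Tool frame: the origin (TCP) lies at the very end of the fingers, on their centre line; the grasp point (between the pads) lies 19 mm behind it; y points along the fingers, z is the direction in which the jaws open and shut, and the axes are right-handed (so a half turn about y gives the same grasp; the last joint's range is limited). The gripper opens to 85 mm and grips with 20 to 120 N. Pads are 22 mm wide; open, the fingers measure 114 mm over their backs; the gripper's body (76 mm by 85 mm) begins 54 mm behind the grasp point. The pads swing forward as they close: fully open they stand 13 mm farther back than shut.
Start: joints at [-1.292, 0.628, 0.038, 1.517, -0.027, 0.996, -0.02], TCP at [219.682, 611.766, 231.313] pointing down, gripper open.
Joint ranges: [-3.06, 3.06], [-0.37, 2.12], [-1.25, 1.32], [0.18, 2.47], [-1.1, 4.24], [0.23, 1.98], [-2.94, 2.94]. Speed limits (rad/s): [2.57, 2.57, 3.14, 3.14, 3.14, 3.14, 3.14].

## Interface

Orientations are given as [roll, pitch, yaw] about the fixed x, y, z axes, in that order (R = Rz(yaw) Ry(pitch) Rx(roll)).
In Python, from cell import * gives the robot as it stands.
- The arm moves only by the tool apply_moves, never from a script. Its argument "targets" is a list of rows, each a list of 6 numbers: the shift along the tool's x, y, z in units of 40 mm (1.0 is 40 mm), then the turn, a rotation vector about the tool's x, y, z in units of 8 degrees (1.0 is 8 degrees). A call has 1 to 12 rows; each row shifts and turns the commanded pose from where the row before left it, along the tool's axes as they then stand; what a row does not reach is not made up. A row lasts 1/8 s, in which the tool goes at most 62.5 mm and 10.7 degrees, less where a joint would pass 70% of its speed; a pose out of reach is approached as far as the arm can. A call is refused whole if a number of a shift passes 1 or a number of a turn 1, either way. A call with a gripper value outside its range is refused whole. "jaw" is the gripper command: -1 is shut, 1 is fully open, values between are in proportion, set as the call begins (left out, the last holds). The fingers move at their own pace and stop on an object; the grip force is fixed at half the most. Time passes only in rows, so rows that do not move let the fingers close. It gives the time, the measured TCP pose, the force and the opening at its end, in the units of the state.
- read_state(): the state, without advancing time (a new reading comes with each control period).
- get_image(name): name is "side" or "top"; returns the picture (400x640x3 uint8, red, green, blue); there is no depth.
- calibration(name): a dict with "fx", "fy", "cx", "cy" (pixels), "world_from_camera" (4x4, takes a point from camera to world coordinates). Camera axes: x right, y down, z forward; pixel columns grow to the right and rows downward; lengths in mm; the calibration is good to about 2 mm. A picture is of the moment at which its call begins. calibration takes no time and is no camera call.
- finish_job(): hands the job in, once; it reports no verdict.
The state is a dict: "clock": time; "qpos": joint angles; "qd": joint speeds; "tau": joint torques, N m; "eef_pos": TCP position; "tool_rot": TCP orientation; "force": force on the tool from outside, world axes, zero at the start; "torque": the same for the moment, N m; "width": finger opening in mm.
Only numpy, scipy, OpenCV 4.12 (cv2) and the standard library are available. Lean on these libraries where they do the work, as an engineer would, in place of code of your own. Each camera call takes 0.05 s, during which the arm holds its last target. There are 200 camera calls.

## Task

Tip the tall carton standing in the cradle over towards the reader by pushing it high up, without lifting it off the cradle, so that it lies on its side between the rails with its top end to the reader. Then slide it along the channel and press gently (at most 20 N on the reader) until its top end has pushed the plunger fully in and meets the stop pad; leave it lying there. Push the plunger only with the carton, do not touch the reader yourself, and leave everything else on the bench where it is.

Things in the scene. Friction and masses are not known exactly. Their poses are not given: they have to be found in the camera images.
- carton: Tall cardboard carton, 64 (x) x 90 (y) x 170 mm (z), 0.2 to 0.4 kg, evenly filled. It stands on its 64 x 90 end on the cradle floor between the rails, x axis to the reader (within 0.04 rad), origin at cradle x = -165 to -125 mm. Origin: centre of the end it stands on, which becomes the rear end once it lies (then 64 mm tall). Balance point 85 mm up; it tips after leaning about 21 degrees.
- carton_top (a point): centre of the carton's upper end, 170 mm along its z axis from the origin
- carton_toe (a point): middle of the standing carton's bottom edge on the reader side (32 mm along its x from the origin), the edge it tips over
- cradle: Fixed aluminium cradle on the bench: floor plate 124 mm wide, 12 mm thick, with a 10 mm thick rail along each long side, rising to 42 mm above the bench; the channel between is 100 mm wide, open at the end away from the reader. Origin: on the bench, on the channel's centre line; x runs along the channel to the reader, z up. The channel runs from x = -216 to +164 mm.
- reader: Fixed white housing (110 x 150, 90 mm tall) closing the cradle's far end; axes as the cradle's, origin on the bench below its front face (cradle x = 165 mm). Before the face stands a black rubber stop pad (56 mm wide, 24 to 64 mm above the bench) on two rods, clamped rigidly where the last user set it: its front is 15 to 45 mm from the face, not measured.
- plunger (a joint): Steel plunger, 16 mm diameter, in the middle of the stop pad, 44 mm above the bench. 0: it stands 8 mm out of the pad towards the carton; 0.008 m: pushed in flush. No spring: it slides in against a steady drag of about 4 N and stays where it is left. When it is flush the carton meets the rigid pad. Sliding the lying carton alone takes about 1 to 4 N.
- bottle: Bystander: amber glass bottle with a black cap, 64 mm diameter, 150 tall. Origin: centre of its underside.
- jar: Bystander: clear glass jar, 68 mm diameter, 85 tall. Origin: centre of its underside.
- beaker: Bystander: open glass beaker, 70 mm across, 90 tall. Origin: centre of its underside.
- short_carton: Bystander: standing cardboard carton of the same section as the tall one (64 x 90) but only 100 mm tall. Origin: centre of its underside.
- tube_rack: Bystander: grey tube rack 160 x 65 mm, 94 tall with its tubes. Origin: centre of its underside.
- dish: Bystander: shallow white dish, 80 mm across, 18 tall. Origin: centre of its underside.

How it is judged (in metres and radians):
On the way, in this order (a step that is already met when the one before it is completed fails the run):
1. the carton lies at rest on its side in the channel, top end towards the reader (angle between carton's own z axis and vertical between 1.49 and 1.65 rad and angle between the z axis of carton and the x axis of cradle, either way round below 0.1 rad and x of carton_top in the frame of cradle above 0 m and x of carton in the frame of cradle below 0 m and z of carton_top in the frame of cradle between 0.035 and 0.054 m and y of carton_top in the frame of cradle between -0.012 and 0.012 m and linear speed of carton below 0.02 m/s and angular speed of carton below 0.2 rad/s), for 0.2 s.
2. the plunger is pushed in by the carton (angle between carton's own z axis and vertical between 1.49 and 1.65 rad and angle between the z axis of carton and the x axis of cradle, either way round below 0.1 rad and x of carton_top in the frame of cradle above 0 m and x of carton in the frame of cradle below 0 m and z of carton_top in the frame of cradle between 0.035 and 0.054 m and y of carton_top in the frame of cradle between -0.012 and 0.012 m and value of joint plunger above 0.0065 m), for 0.1 s.
At the end, for the whole second after the job is handed in: The carton lies at rest on the cradle floor, released: long axis level within 0.08 rad and along the channel within 0.1 rad, top end to the reader, 112 to 156 mm along the cradle's x, its centre within 12 mm of the centre line and 35 to 54 mm up; plunger in by over 6.5 of 8 mm (all of step 2 and linear speed of carton below 0.02 m/s and angular speed of carton below 0.2 rad/s and x of carton_top in the frame of cradle between 0.112 and 0.156 m); the robot touches nothing.
It fails at once if the carton was lifted off the cradle instead of being tipped over its bottom edge (z of carton_toe in the frame of cradle above 0.04 m).
It fails at once if the carton was pressed against the reader with more than 20 N (contact force between carton and reader above 20 N).
It fails at once if the robot pushed the carton with more than 25 N (contact force between the arm and carton above 25 N).
It fails at once if the robot touched the reader, its stop pad or its plunger instead of pressing through the carton (contact force between the arm and reader above 1 N).
It fails at once if a bystander was displaced by more than 20 mm (distance of any of bottle, jar, beaker, short_carton, tube_rack, dish from where it was at the start of the episode above 0.02 m).
It also fails if it takes over 50 s, if anything falls off the work surface, if the arm or the gripper's body presses on something with over 40 N, if the wrist force passes 120 N, or if a joint passes its speed limit or range.

## Working session

There is one attempt and no reset: what is moved stays moved. The work goes in short steps, Python scripts to look and compute and a tool call to move; the robot and the scene stay as the last step left them, time stands still between calls to the robot, and variables do not carry over. Pictures are saved under pics/ and viewed, about 8 in all and at most 12, crops included, and the job is handed in when it is done.

Besides the shell and the picture viewer there is one more tool, called after "Emit:" as name(argument=value, ...), one argument or row to a line, values as JSON. apply_moves: Moves the arm, as the interface text tells. Its arguments: {"type":"object","properties":{"targets":{"type":"array"},"jaw":{"type":"number"}},"required":["targets"]}

```bash
mkdir -p pics; ls; python3 - <<'E'
from cell import *
import cv2
for n in("side","top"):
    cv2.imwrite(f"pics/{n}0.png",get_image(n)[:,:,::-1]); c=calibration(n); print(n,c)
print(read_state())
E
```

```text
pics
side {'fx': 370.14141509412235, 'fy': 370.14141509412235, 'cx': 323.3385069049597, 'cy': 203.55159453906077, 'world_from_camera': array([[ 9.16844467e-01, -1.92074591e-01,  3.50005106e-01,
         2.79819336e+02],
       [-3.98930035e-01, -4.75533625e-01,  7.84042473e-01,
        -5.51169210e+02],
       [ 1.58445595e-02, -8.58472552e-01, -5.12614697e-01,
         5.33093394e+02],
       [ 0.00000000e+00,  0.00000000e+00,  0.00000000e+00,
         1.00000000e+00]])}
top {'fx': 403.48399216490094, 'fy': 403.48399216490094, 'cx': 322.90204187563563, 'cy': 192.7779538876163, 'world_from_camera': array([[ 1.03914054e-03, -9.97302754e-01,  7.33903047e-02,
         4.90721141e+02],
       [-9.99941092e-01, -2.43349600e-04,  1.08513802e-02,
         5.06705997e+01],
       [-1.08042519e-02, -7.33972575e-02, -9.97244258e-01,
         8.43379240e+02],
       [ 0.00000000e+00,  0.00000000e+00,  0.00000000e+00,
         1.00000000e+00]])}
{'clock': 0.1, 'qpos': array([-1.29182378,  0.62927667,  0.03844886,  1.51827025, -0.02697463,
        0.99630248, -0.02002717]), 'qd': array([-0.00111182, -0.00388396, -0.0006461 , -0.00326373,  0.00091644,
        0.00261091,  0.00023137]), 'tau': array([ 2.70640303e-03, -5.64532006e+01,  1.23018600e+00, -1.93973476e+01,
        1.12108776e-02,  5.43732269e-03,  1.15782720e-05]), 'eef_pos': array([219.47856498, 611.22442534, 230.4654858 ]), 'tool_rot': array([-1.57253444e+00, -4.26493453e-05, -3.44789249e-01]), 'force': array([-0.23539585, -0.21756082, -0.47621133]), 'torque': array([-0.00449478, -0.00611691, -0.00760728]), 'width': 85.37229983945826}
```

View pics/side0.png

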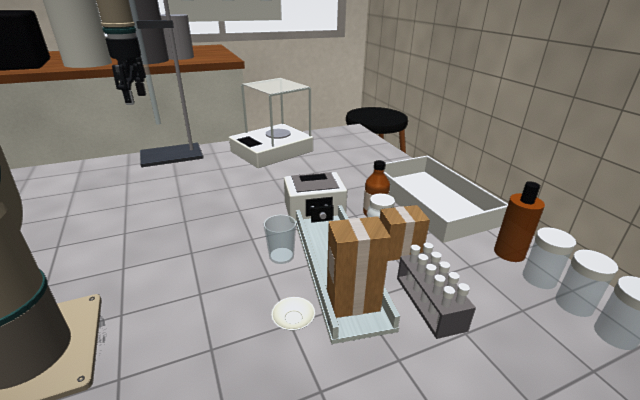

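View pics/top0.png

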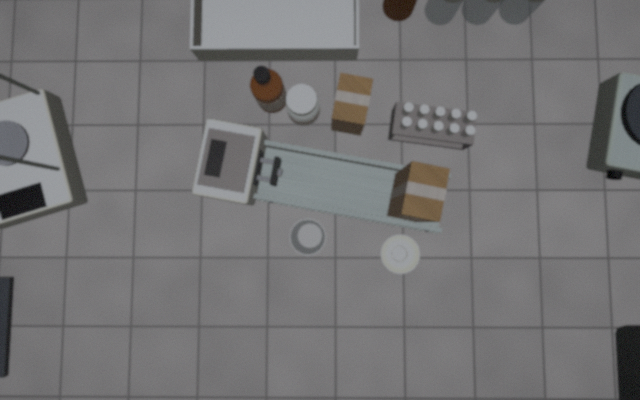

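The side view shows the carton at about (358,265) with the reader behind it at (316,195). In the top view the reader is at (230,160), the pad at (276,170), the carton top at (427,192), the beaker at (308,237), the dish at (400,254) and the rack at (435,125).

```bash
python3 - <<'E'
import cv2
im=cv2.imread("pics/top0.png")[110:250,190:480]
im=cv2.resize(cv2.convertScaleAbs(im,alpha=1.5),None,fx=2.75,fy=2.75,interpolation=cv2.INTER_CUBIC)
cv2.imwrite("pics/topc.png",im)
E
```

```text
(no output)
```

View pics/topc.png

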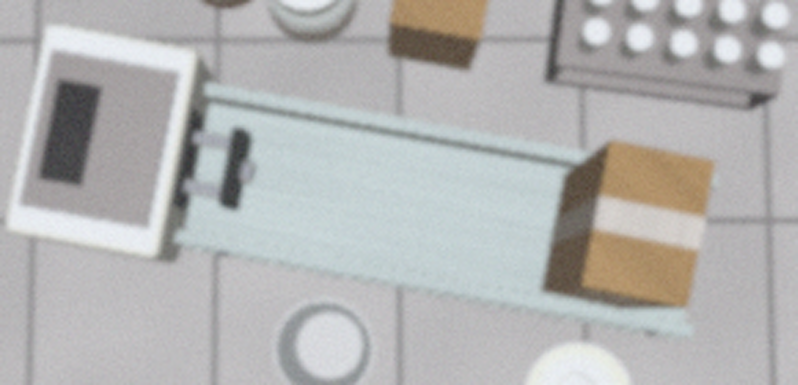

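```bash
cat > h.py <<'E'
import numpy as np
from cell import *
def ray(n,uv,z):
    c=calibration(n);T=c["world_from_camera"]
    d=T[:3,:3]@np.array([(uv[0]-c["cx"])/c["fx"],(uv[1]-c["cy"])/c["fy"],1]);o=T[:3,3]
    return o+d*(z-o[2])/d[2]
def proj(n,p):
    c=calibration(n);T=c["world_from_camera"];q=T[:3,:3].T@(np.asarray(p,float)-T[:3,3])
    return np.array([c["fx"]*q[0]/q[2]+c["cx"],c["fy"]*q[1]/q[2]+c["cy"]])
E
python3 - <<'E'
from h import *
np.set_printoptions(precision=1,suppress=True)
P=lambda u,v,z:ray("top",(u/2.75+190,v/2.75+110),z)
def show(l,pts,z):
    r=[P(*p,z) for p in pts]
    print(l,*[x[:2] for x in r],"mean",np.mean(r,0)[:2])
    return r
c=show("carton",[(612,142),(714,162),(687,307),(583,290)],182)
r=show("reader",[(47,25),(203,50),(163,258),(10,230)],90)
u=show("railL",[(208,83),(580,150)],42)
l=show("railR",[(178,243),(690,322)],42)
p=show("pad",[(247,130),(236,209)],64)
b=show("beaker",[(325,345)],90); d=show("dish",[(578,395)],18)
k=show("rackfront",[(550,78),(760,105)],0)
a=lambda q:np.degrees(np.arctan2(q[1],q[0]))
print([a(x) for x in (c[0]-c[1],c[3]-c[2],r[0]-r[1],r[3]-r[2],u[0]-u[1],l[0]-l[1])],a(c[0]-c[3]),a(r[0]-r[3]),a(r[1]-r[2]))
E
```

```text
carton [590.9 -89.9] [ 578.8 -150.6] [ 492.3 -132.8] [502.3 -71.4] mean [ 541.1 -111.2]
reader [686.8 279.5] [669.1 171.1] [525.4 196.7] [544.5 301.7] mean [606.4 237.3]
railL [655.9 174.8] [606.3 -96.4] mean [631.1  39.2]
railR [538.5 195.3] [ 481.9 -173.5] mean [510.2  10.9]
pad [617.5 143.3] [561.3 150.6] mean [589.4 147. ]
beaker [466.6  86.1] mean [466.6  86.1]
dish [428.  -96.9] mean [428.  -96.9]
rackfront [668.1 -81.8] [ 647.  -242.1] mean [ 657.6 -161.9]
[np.float64(78.72323959130772), np.float64(80.73832896134891), np.float64(80.71207099405626), np.float64(79.699581251362), np.float64(79.63760428231342), np.float64(81.27035559552658)] -11.810726880211494 -8.867895176537345 -10.097833642251489
```

Emit:
apply_moves(
  targets=[
    [0,-0.2,0,0,1,0],
    [0,-0.2,0,0,1,0],
    [0,-0.2,0,0,1,0],
    [0,-0.2,0,0,1,0],
    [0,-0.2,0,0,1,0],
    [0,-0.2,0,0,1,0],
    [0,-0.2,0,0,1,0],
    [0,-0.2,0,0,1,0],
    [0,0,0,0,1,0],
    [0,0,0,0,1,0],
    [0,0,0,0,0,0],
  ],
  jaw=0,
)

```text
clock: 1.48
eef_pos: [219.4, 611.5, 294.7]
tool_rot: [-1.571, -0.001, -1.739]
force: [-0.8, -0.5, -0.3]
width: 42.8
```

Emit:
apply_moves(
  targets=[
    [0.9,0,0.6,0,0,0],
    [0.9,0,0.6,0,0,0],
    [0.9,0,0.6,0,0,0],
    [0.9,0,0.6,0,0,0],
    [0.9,0,0.6,0,0,0],
    [0.9,0,0.6,0,0,0],
    [0.9,0,0.6,0,0,0],
    [0.9,0,0.6,0,0,0],
    [0.9,0,0.5,0,0,0],
    [0.9,0,0.5,0,0,0],
    [0.9,0,0.5,0,0,0],
    [0,0,0,0,0,0],
  ],
)

```text
clock: 2.98
eef_pos: [401.8, 175.6, 295.6]
tool_rot: [-1.57, -0.0, -1.745]
force: [0.5, -0.0, 0.6]
width: 42.5
```

Emit:
apply_moves(
  targets=[
    [0.9,0,0.5,0,0,0],
    [0.9,0,0.5,0,0,0],
    [0.9,0,0.5,0,0,0],
    [0.9,0,0.5,0,0,0],
    [0.9,0,0.5,0,0,0],
    [0.9,0,0.5,0,0,0],
    [0.9,0,0.5,0,0,0],
    [0.9,0,0.5,0,0,0],
    [0.9,0,0.5,0,0,0],
    [0.9,0,0.5,0,0,0],
    [0,0,0,0,0,0],
  ],
)

```text
clock: 4.35
eef_pos: [537.4, -212.6, 294.9]
tool_rot: [-1.571, -0.002, -1.743]
force: [-0.9, 0.2, -0.2]
width: 42.9
```

Emit:
apply_moves(
  targets=[
    [0,0.8,-0.3,0,0,0],
    [0,0.8,0,0,0,0],
    [0,0.8,0,0,0,0],
    [0,0.8,0,0,0,0],
    [0,0.4,0,0,0,0],
    [0,0,0,0,0,0],
  ],
)

```text
clock: 5.1
eef_pos: [524.9, -206.6, 150.6]
tool_rot: [-1.573, 0.001, -1.739]
force: [0.2, -0.7, 1.3]
width: 42.8
```

Emit:
apply_moves(
  targets=[
    [-0.4,0,0,0,0,0],
    [-0.4,0,0,0,0,0],
    [-0.4,0,0,0,0,0],
    [-0.15,0,0,0,0,0],
    [0,0,0,0,0,0],
  ],
)

```text
clock: 5.72
eef_pos: [534.6, -154.0, 151.4]
tool_rot: [-1.571, -0.0, -1.74]
force: [-0.7, -0.3, -0.1]
width: 42.8
```

```bash
python3 - <<'E'
from h import *
import cv2
a=cv2.resize(get_image("side")[150:350,230:490,::-1],None,fx=2,fy=2,interpolation=cv2.INTER_CUBIC)
b=cv2.resize(get_image("top")[120:260,240:480,::-1],None,fx=2,fy=2,interpolation=cv2.INTER_CUBIC)[:, :270*2]
h=min(a.shape[0],b.shape[0]);
cv2.imwrite("pics/c1.png",a)
E
```

```text
(no output)
```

View pics/c1.png

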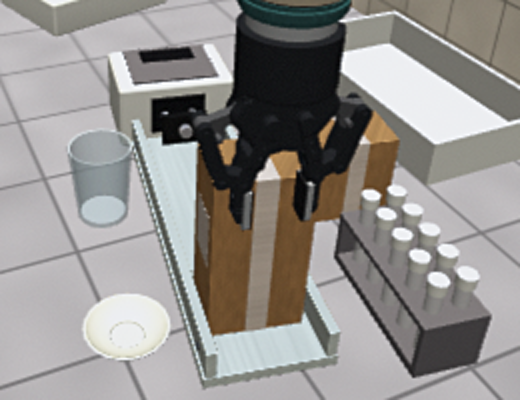

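The fingers, at about (245,210) and (305,195), are centred behind the upper part of the carton and clear of everything else. Next I'll push slowly.

Emit:
apply_moves(
  targets=[
    [-0.12,0,0,0,0,0],
    [-0.12,0,0,0,0,0],
    [-0.12,0,0,0,0,0],
    [-0.12,0,0,0,0,0],
    [-0.12,0,0,0,0,0],
    [-0.12,0,0,0,0,0],
    [0,0,0,0,0,0],
  ],
)

```text
clock: 6.7
eef_pos: [539.3, -125.4, 151.1]
tool_rot: [-1.571, 0.001, -1.74]
force: [0.3, 0.5, -0.5]
width: 42.4
```

```bash
python3 - <<'E'
from h import *
import cv2
cv2.imwrite("pics/c2.png",cv2.resize(get_image("side")[150:350,230:490,::-1],None,fx=2,fy=2,interpolation=cv2.INTER_CUBIC))
E
```

```text
(no output)
```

View pics/c2.png

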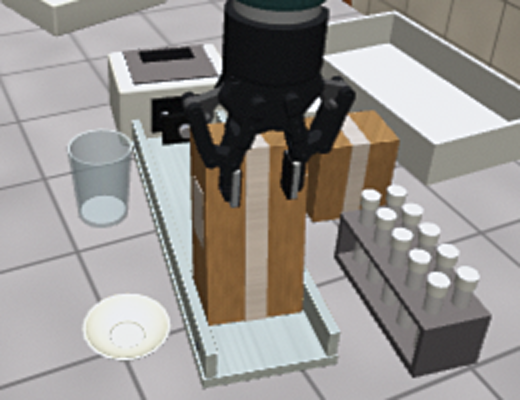

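The carton's rear bottom edge has moved about 9 zoomed px up, which looks like leaning with little sliding. I'll keep pushing.

Emit:
apply_moves(
  targets=[
    [-0.12,0,0,0,0,0],
    [-0.12,0,0,0,0,0],
    [-0.12,0,0,0,0,0],
    [-0.12,0,0,0,0,0],
    [-0.12,0,0,0,0,0],
    [0,0,0,0,0,0],
  ],
)

```text
clock: 7.5
eef_pos: [543.4, -101.9, 151.2]
tool_rot: [-1.571, 0.0, -1.74]
force: [-0.7, -0.9, -0.3]
width: 42.6
```

```bash
python3 - <<'E'
from h import *
import cv2
cv2.imwrite("pics/c3.png",cv2.resize(get_image("side")[150:350,230:490,::-1],None,fx=2,fy=2,interpolation=cv2.INTER_CUBIC))
E
```

```text
(no output)
```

View pics/c3.png

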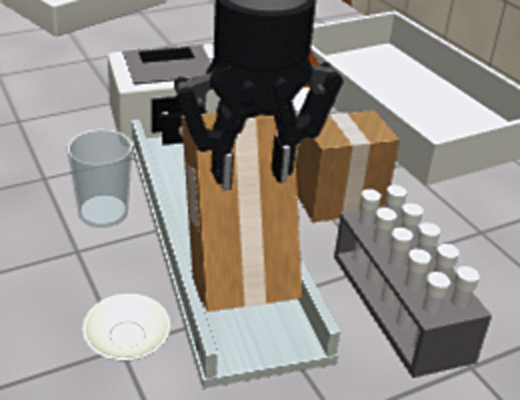

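It is clearly leaning: the rear bottom edge has risen to about row 305. I'll keep pushing past the balance point.

Emit:
apply_moves(
  targets=[
    [-0.12,0,0,0,0,0],
    [-0.12,0,0,0,0,0],
    [-0.12,0,0,0,0,0],
    [-0.12,0,0,0,0,0],
    [-0.1,0,0,0,0,0],
    [0,0,0,0,0,0],
    [0,0,0,0,0,0],
    [0,0,0,0,0,0],
    [0,0,0,0,0,0],
  ],
)

```text
clock: 8.68
eef_pos: [547.2, -79.9, 151.3]
tool_rot: [-1.571, -0.0, -1.741]
force: [-0.0, -1.0, 0.3]
width: 42.7
```

```bash
python3 - <<'E'
from h import *
import cv2
cv2.imwrite("pics/c4.png",cv2.resize(get_image("side")[150:350,230:490,::-1],None,fx=2,fy=2,interpolation=cv2.INTER_CUBIC))
E
```

```text
(no output)
```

View pics/c4.png

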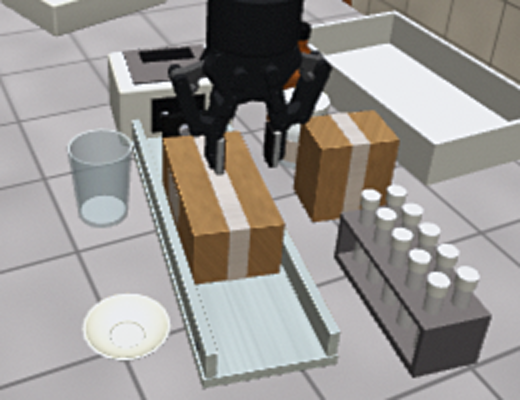

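It is down and lying in the channel, with its rear end at about (200..282, 225..282). I'll back off behind it and measure from above.

Emit:
apply_moves(
  targets=[
    [0.6,-0.1,0,0,0,0],
    [0.6,0,0,0,0,0],
    [0.6,0,0,0,0,0],
    [0.2,0,0,0,0,0],
    [0,0,0,0,0,0],
  ],
)

```text
clock: 9.35
eef_pos: [533.6, -158.6, 155.2]
tool_rot: [-1.571, 0.0, -1.742]
force: [-0.1, -0.3, -0.5]
width: 42.5
```

```bash
python3 - <<'E'
from h import *
import cv2
O=np.array([568.6,21.5]);X=np.array([.174,.985]);Y=np.array([-.985,.174])
for u,v,z in((200,282,12),(282,270,12),(193,237,76),(283,222,76)):
    p=ray("side",(u/2+230,v/2+150),z)[:2]-O; print(z,p@X,p@Y)
cv2.imwrite("pics/c5.png",cv2.resize(cv2.convertScaleAbs(get_image("top")[110:250,190:480,::-1],alpha=1.5),None,fx=2.75,fy=2.75,interpolation=cv2.INTER_CUBIC))
E
```

```text
12 -96.67742365727139 38.57597193631664
12 -98.28145132423033 -46.236416196218734
76 -102.07481416632594 48.348667000062115
76 -99.63003317797467 -41.223065803959216
```

View pics/c5.png

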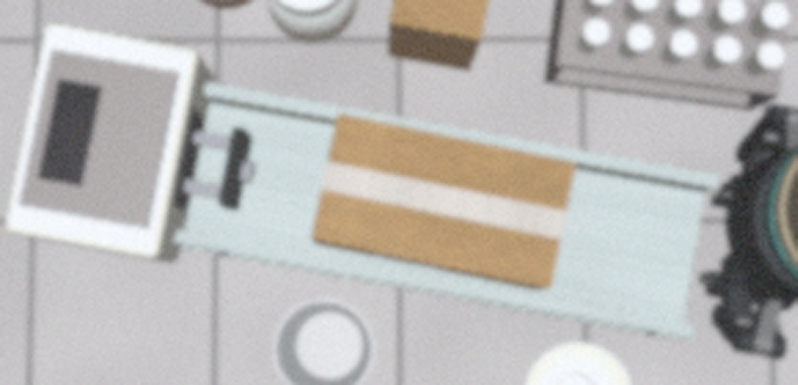

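```bash
python3 - <<'E'
from h import *
O=np.array([568.6,21.5]);X=np.array([.174,.985]);Y=np.array([-.985,.174])
for u,v,z in((336,115,76),(314,240,76),(575,162,76),(550,288,76),(258,172,44),(249,130,64),(239,209,64),(210,60,90),(170,255,90)):
    p=ray("top",(u/2.75+190,v/2.75+110),z)[:2]-O; print(z,p@X,p@Y)
p=np.array([533.6,-158.6])-O;print("tcp",p@X,p@Y)
E
```

```text
76 67.34583594681409 -46.538381202400494
76 66.88545681356351 42.293865871076214
76 -102.21575175275994 -42.820490717812156
76 -99.39054712883464 46.54108559408687
44 117.92128788903868 -0.9332215573810331
64 127.11136174255323 -27.26127577337886
64 123.79451257688605 29.330847142570263
90 158.79909584827482 -66.86854005595669
90 160.74598369403236 70.19179718619478
tcp -183.4885 3.1376000000000044
```

The carton is straight and centred. Its top end is at about x=67, the plunger tip at about 118 and the pad at about 126. Next I'll lower the fingers behind it and approach.

Emit:
apply_moves(
  targets=[
    [0,0.6,0.08,0,0,0],
    [0,0.6,0,0,0,0],
    [0,0.6,0,0,0,0],
    [0,0.6,0,0,0,0],
    [0,0.5,0,0,0,0],
    [0,0,0,0,0,0],
  ],
  jaw=-0.2,
)

```text
clock: 10.15
eef_pos: [536.1, -157.3, 38.0]
tool_rot: [-1.574, 0.001, -1.739]
force: [-0.8, -0.2, 0.2]
width: 34.0
```

Emit:
apply_moves(
  targets=[
    [-0.4,0,0,0,0,0],
    [-0.4,0,0,0,0,0],
    [-0.4,0,0,0,0,0],
    [-0.3,0,0,0,0,0],
    [0,0,0,0,0,0],
  ],
)

```text
clock: 10.78
eef_pos: [547.3, -98.2, 39.4]
tool_rot: [-1.571, 0.001, -1.739]
force: [-0.2, -0.6, -1.1]
width: 34.3
```

Emit:
apply_moves(
  targets=[
    [-0.1,0,0,0,0,0],
    [-0.1,0,0,0,0,0],
    [-0.1,0,0,0,0,0],
    [-0.1,0,0,0,0,0],
    [-0.1,0,0,0,0,0],
    [-0.1,0,0,0,0,0],
    [-0.1,0,0,0,0,0],
    [-0.1,0,0,0,0,0],
  ],
)

```text
clock: 11.78
eef_pos: [552.4, -68.2, 39.3]
tool_rot: [-1.571, -0.0, -1.741]
force: [0.4, -1.9, -0.9]
width: 34.2
```

Emit:
apply_moves(
  targets=[
    [-0.1,0,0,0,0,0],
    [-0.1,0,0,0,0,0],
    [-0.1,0,0,0,0,0],
    [-0.1,0,0,0,0,0],
    [-0.1,0,0,0,0,0],
  ],
)

```text
clock: 12.4
eef_pos: [555.8, -48.4, 39.3]
tool_rot: [-1.571, 0.0, -1.741]
force: [0.6, -1.8, -1.3]
width: 34.4
```

Emit:
apply_moves(
  targets=[
    [-0.05,0,0,0,0,0],
    [-0.05,0,0,0,0,0],
  ],
)

```text
clock: 12.65
eef_pos: [556.5, -44.7, 39.3]
tool_rot: [-1.571, -0.0, -1.741]
force: [0.6, -1.5, -0.7]
width: 34.2
```

Emit:
apply_moves(
  targets=[
    [-0.05,0,0,0,0,0],
    [0,0,0,0,0,0],
  ],
)

```text
clock: 12.9
eef_pos: [556.9, -42.4, 39.3]
tool_rot: [-1.571, 0.0, -1.741]
force: [-0.6, -0.5, 0.1]
width: 33.6
```

Emit:
apply_moves(
  targets=[
    [-0.03,0,0,0,0,0],
    [-0.03,0,0,0,0,0],
    [-0.03,0,0,0,0,0],
  ],
)

```text
clock: 13.28
eef_pos: [557.5, -39.4, 39.3]
tool_rot: [-1.571, -0.0, -1.741]
force: [-0.4, -2.7, -0.0]
width: 34.0
```

Emit:
apply_moves(
  targets=[
    [-0.03,0,0,0,0,0],
    [-0.03,0,0,0,0,0],
  ],
)

```text
clock: 13.52
eef_pos: [557.9, -36.9, 39.3]
tool_rot: [-1.571, -0.0, -1.741]
force: [0.1, -1.0, -0.3]
width: 34.3
```

Emit:
apply_moves(
  targets=[
    [-0.03,0,0,0,0,0],
    [-0.03,0,0,0,0,0],
  ],
)

```text
clock: 13.78
eef_pos: [558.3, -34.5, 39.3]
tool_rot: [-1.571, -0.0, -1.741]
force: [-1.1, -2.5, -0.8]
width: 34.4
```

Emit:
apply_moves(
  targets=[
    [-0.03,0,0,0,0,0],
    [-0.03,0,0,0,0,0],
  ],
)

```text
clock: 14.02
eef_pos: [558.4, -33.3, 39.3]
tool_rot: [-1.571, -0.001, -1.742]
force: [-1.7, -4.5, -0.4]
width: 34.3
```

Emit:
apply_moves(
  targets=[
    [-0.03,0,0,0,0,0],
    [-0.03,0,0,0,0,0],
  ],
)

```text
clock: 14.28
eef_pos: [558.9, -30.7, 39.3]
tool_rot: [-1.571, -0.001, -1.742]
force: [-1.6, -4.4, -0.3]
width: 34.1
```

Emit:
apply_moves(
  targets=[
    [-0.03,0,0,0,0,0],
  ],
)

```text
clock: 14.4
eef_pos: [559.1, -29.3, 39.3]
tool_rot: [-1.571, -0.001, -1.742]
force: [-1.3, -4.9, 0.2]
width: 34.0
```

The plunger was met at y≈-34, where the force rose to about 5 N. It should be flush near y≈-26.

Emit:
apply_moves(
  targets=[
    [-0.03,0,0,0,0,0],
  ],
)

```text
clock: 14.52
eef_pos: [559.4, -27.8, 39.3]
tool_rot: [-1.571, -0.0, -1.741]
force: [-0.9, -5.0, -0.2]
width: 34.2
```

Emit:
apply_moves(
  targets=[
    [-0.03,0,0,0,0,0],
  ],
)

```text
clock: 14.65
eef_pos: [559.7, -26.4, 39.3]
tool_rot: [-1.571, -0.0, -1.741]
force: [-1.6, -4.6, -0.4]
width: 34.0
```

Emit:
apply_moves(
  targets=[
    [-0.02,0,0,0,0,0],
  ],
)

```text
clock: 14.78
eef_pos: [559.7, -26.4, 39.3]
tool_rot: [-1.571, -0.001, -1.742]
force: [-1.2, -7.1, -0.7]
width: 34.2
```

Emit:
apply_moves(
  targets=[
    [-0.02,0,0,0,0,0],
  ],
)

```text
clock: 14.9
eef_pos: [559.6, -26.4, 39.3]
tool_rot: [-1.571, -0.002, -1.742]
force: [-2.7, -8.8, -0.2]
width: 34.3
```

Emit:
apply_moves(
  targets=[
    [0,0,0,0,0,0],
  ],
)

```text
clock: 15.02
eef_pos: [559.6, -26.3, 39.3]
tool_rot: [-1.571, -0.002, -1.742]
force: [-1.3, -8.1, 0.7]
width: 34.2
```

The position has stalled and the force rises with each command, to about 9 N, so the pad is met. Now I'll back off and check.

Emit:
apply_moves(
  targets=[
    [0.05,0,0,0,0,0],
    [0.2,0,0,0,0,0],
    [0.5,0,0,0,0,0],
    [0.8,0,0,0,0,0],
    [0.8,0,0,0,0,0],
    [0.6,-0.5,0,0,0,0],
    [0,-0.8,0,0,0,0],
    [0,-0.8,0,0,0,0],
    [0,0,0,0,0,0],
    [0,0,0,0,0,0],
  ],
)

```text
clock: 16.27
eef_pos: [539.9, -139.8, 122.9]
tool_rot: [-1.571, 0.001, -1.74]
force: [-0.6, 0.1, 0.3]
width: 34.1
```

```bash
python3 - <<'E'
from h import *
import cv2
a=get_image("top")[110:250,190:480,::-1]
cv2.imwrite("pics/c6.png",cv2.resize(cv2.convertScaleAbs(a,alpha=1.5),None,fx=2.75,fy=2.75,interpolation=cv2.INTER_CUBIC))
E
```

```text
(no output)
```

View pics/c6.png

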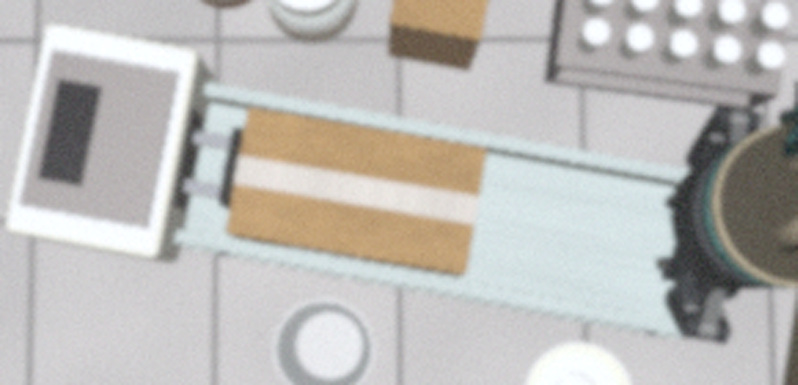

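The carton's front edge, (247,108) to (230,236), lies against the pad at about (233,165) with no gap visible. It is straight between the rails, the gripper is clear of it, and the bystanders in view are where they were.

```bash
python3 -c "
from cell import *
print(finish_job())"
```

```text
the job is handed in; nothing more can be done
None
```

I tipped the carton over its bottom edge by pushing near its top, and it came to rest lying in the channel with its top end towards the reader. I then slid it along with two fingertips until it met the stop pad, backed the gripper off and handed the job in at about 16 s on the robot's clock.

- **Plunger and pad:** the push force rose to about 5 N when the carton met the plunger, and stayed there for roughly 7–8 mm of travel. It then climbed to about 9 N with no further movement, so I took that as the pad. The force I could measure is on the tool, not on the reader.
- **Last picture:** the top view shows the carton straight between the rails with its end against the pad and the gripper clear of it. The bystanders visible in it are where they were; the bottle is mostly outside the crop.
- **Not measured directly:** the plunger is hidden under the carton, so its depth is inferred from the force and the travel.
- **Disagreement in the measurements:** the side and top views differed by about 3 mm on the carton's rear end after tipping, and by up to 5 mm sideways. None of my checks failed.

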